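# Ready the dips and hold the catering carrier open

## Robot

A 6-joint arm with a two-finger parallel gripper is mounted at the origin on the work surface. World frame = base frame: x ahead of the robot, y to its left, z up, the work surface at z = 0. Lengths are in m, angles in degrees, forces in N, time in s.
With the tool pointing down it reaches from about 0.4 to 0.825 m from the base axis. Payload 7 kg.
Tool frame: the origin (TCP) lies midway between the tips of the shut fingers; the grasp point (between the pads) lies 19 mm behind it (ctrl.hold_point_z is the distance from the TCP to the grasp point, in m); z points along the fingers, x is the direction in which the jaws open and shut, and the axes are right-handed (so a half turn about z gives the same grasp; the last joint's range is limited). The gripper opens to 88 mm and grips with 3 to 60 N. Pads are 19 mm wide; open, the fingers measure 130 mm over their backs; the gripper's body (78 mm by 193 mm) begins 47 mm behind the grasp point.
Start: joints at [-58.894, 20.546, 0.682, 0, -70.136, -16.507], TCP at [0.17, -0.653, 0.227] pointing down, gripper open.
Joint ranges: [-176.03, 176.03], [-82.01, 121.73], [-58.28, 71.71], [-173.87, 95.51], [-174.79, -0.11], [-173.66, 173.66]. Speed limits (degrees/s): [136.94, 136.94, 172.46, 180, 180, 180].

## Interface

Orientations are given as [roll, pitch, yaw] about the fixed x, y, z axes, in that order (R = Rz(yaw) Ry(pitch) Rx(roll)).
In Python, from plant import ctrl gives the robot as it stands.
- The arm moves only by the tool apply_moves, never from a script. Its argument "motion" is a list of rows, each a list of 2 entries, a list of its own where there are three numbers: the shift along the world's x, y, z in cm, then the turn about the world's z in degrees. In form: [[[tx, ty, tz], roll], ...]. A call has 1 to 10 rows; each row is the pose to reach, as a shift and turn from the pose commanded when the call began; what a row does not reach only later rows make up. A row lasts 1/10 s, in which the tool goes at most 50 mm and 8.59 degrees, less where a joint would pass 70% of its speed; a pose out of reach is approached as far as the arm can. A call with a gripper value outside its range is refused whole. "hand" is the finger opening in cm, from 0 to 8.76, set as the call begins (left out, the last holds). The fingers move at their own pace and stop on an object; the grip force is fixed at half the most. Time passes only in rows, so rows that repeat a pose let the fingers close. It gives the time, the measured TCP pose, the force and the opening at its end, in the units of the state.
- ctrl.get_obs(): the state, without advancing time (a new reading comes with each control period).
- ctrl.snapshot(name): name is "side" or "top"; returns (picture, depth): 420x560x3 uint8, blue, green, red; 420x560 float32, m along the optical axis (not along the pixel's ray), 0 where there is no reading.
- ctrl.camera_model(name): a dict with "fx", "fy", "cx", "cy" (pixels), "k1" (the pictures are not rectified: a ray, as slopes to the right and down, at radius r is drawn at 1 + k1 r^2 times it, then the intrinsics apply), "cam_to_world" (4x4, takes a point from camera to world coordinates). Camera axes: x right, y down, z forward; pixel columns grow to the right and rows downward; lengths in m; the calibration is good to about 2 mm. A picture is of the moment at which its call begins. camera_model takes no time and is no camera call.
- ctrl.close_job(): hands the job in, once; it reports no verdict.
The state is a dict: "clock": time; "joint_pos": joint angles; "qvel": joint speeds; "tau": joint torques, N m; "tool_pos": TCP position; "orientation": TCP orientation; "force": force on the tool from outside, world axes, zero at the start; "moment": the same for the moment, N m; "opening": finger opening in m.
Only numpy, scipy, OpenCV 4.12 (cv2) and the standard library are available. Lean on these libraries where they do the work, as an engineer would, in place of code of your own. Each camera call takes 0.05 s, during which the arm holds its last target.

## Task

This order is about to be packed: first press the lids of both dip tubs fully home, leaving the tubs standing where they are. Then, before touching its catch, give the insulated carrier's lid a tug by its bar handle to learn whether it is caught; do not wrench it, but if it is caught press the catch's button so that it springs free. Lift the lid to about 40 degrees and finish still holding it open there so that I can load the tubs, with nothing else on the counter disturbed.

Things in the scene. Friction and masses are not known exactly. Their poses are not given: they have to be found in the camera images.
- carrier: Charcoal insulated food carrier, 250 deep x 340 wide, fixed where it stands; base 120 high, 150 with its lid shut flat. Origin: centre of its underside. x points from its front (catch side, towards the robot) to its hinge side, y along its width, z up. A black catch housing (48 deep x 66 wide, top 135 high) sticks out of the middle of its front wall.
- carrier_lid: The carrier's lid, a slab 250 x 340 x 30, about 0.55 kg. Origin: middle of the hinge line, 125 behind the carrier's centre, 120 up, level with the slab's underside; axes as the carrier's when shut. Opens by turning about +y (front edge up), 0 to 1.75 rad, and falls when let go. A seal pushes it up: caught it lies at 0.009 rad (front edge 2 mm up), free it rests at 0.047 rad (12 mm up).
- lid_handle (a point): Middle of the lid's bar handle: round steel bar 14 thick, along y, 126 clear between its posts, centre line 38 above the lid's top, 188 above the counter at 0 rad; in the lid's frame x -195, y 0, z +68. A caught lid stops a tug at once (9 N pull is plenty); a free one follows with about 4 N. The bar can turn between the pads. A free lid pushed down with over 8 N may catch again.
- button_top (a point): Centre of the top of the catch's push button, a grey disc 26 across on top of the catch housing, facing up, 144 above the counter, 25 in front of the lid (150 in front of the carrier's centre). It goes 7 mm straight down against a spring (3 N, then 6.5 N at the bottom) and returns when let go. Pressed 6 mm or more it draws the catch back; the lid springs up 10 mm and stays free.
- catch_tongue: The catch's spring tongue, a steel piece 26 x 24 x 6 hidden in the housing at 130 above the counter; it stands in the slot of the lid's front edge whether or not the lid is caught under it. Origin: its tip, lower face. A caught lid presses on it with about 4 N when left alone.
- tub_tall: Tall paper dip tub with a flat plastic lid, 98 high without the lid, 97 across at the top, 80 at the foot, about 0.45 kg, loose on the counter. Origin: centre of its underside, z up.
- tub_short: Short paper dip tub with the same lid, 62 high without the lid, 97 across at the top, about 0.28 kg, loose on the counter. Origin: centre of its underside, z up.
- tall_lid (a joint): How far the tall tub's lid stands above its seat, in metres: 0 fully home, up to 0.006. A push straight down of a little over 6 N moves it; it stays where it is left.
- short_lid (a joint): The same for the short tub's lid.
- tall_lid_top (a point): Centre of the top face of the tall tub's lid (a disc 102 across); 100 mm above the counter when fully home.
- short_lid_top (a point): Centre of the top face of the short tub's lid (a disc 102 across); 64 mm above the counter when fully home.
- squeeze_bottle: Cream squeeze bottle with a nozzle, 58 across, 155 high. Origin: centre of its underside. Not to be disturbed.
- shaker: Clear shaker with a steel top, 45 across, 78 high. Origin: centre of its underside. Not to be disturbed.
- napkins: Stack of white napkins, 100 x 100 x 42. Origin: centre of its underside. Not to be disturbed.
- spare_lids: Stack of four spare tub lids lying on the counter, 102 across, 26 high. Origin: centre of its underside. Not to be disturbed.
- cup_stack: Upright stack of small paper cups, 69 across, 88 high. Origin: centre of its underside. Not to be disturbed.
- marker: Marker pen lying on the counter, 130 long, 14 thick. Origin: its middle, at counter height. Not to be disturbed.
Not all that is in view belongs to the job. Leave any pink look-alike of the tub_tall alone. What is shaped like the tub_short but orange is not meant.

How it is judged (in metres and radians):
On the way, in this order (a step that is already met when the one before it is completed fails the run):
1. both tub lids are pressed fully home (value of joint each of tall_lid, short_lid below 0.0012 m), for 0.2 s.
2. the carrier's lid is tugged by the fingers before its catch is released: a caught lid is pulled up against its catch, or a free lid comes up a little (contact force between the fingers and carrier_lid above 0.3 N and (contact force between catch_tongue and carrier_lid above 6.5 N or (angle between carrier_lid's own z axis and vertical above 0.058 rad and distance of lid_handle from where it was at the start of the episode below 0.009 m))).
At the end, for the whole second after the job is handed in: The fingers are holding the carrier's lid open and still, at 0.55 to 0.92 rad (32 to 53 degrees) with more than 1 N on it; both tub lids are home within 1.2 mm, and both tubs stand upright within 50 mm of where they stood (all of step 1 and angle between carrier_lid's own z axis and vertical between 0.55 and 0.92 rad and angular speed of carrier_lid below 0.1 rad/s and contact force between the fingers and carrier_lid above 1 N and angle between each of tub_tall, tub_short's own z axis and vertical below 0.1 rad and distance of each of tub_tall, tub_short from where it was at the start of the episode below 0.05 m); the arm keeps its last pose, push and grip.
It fails at once if the lid is wrenched against its engaged catch with more than 50 N (contact force between catch_tongue and carrier_lid above 50 N).
It fails at once if a tub is tipped over (angle between any of tub_tall, tub_short's own z axis and vertical above 0.5 rad).
It fails at once if another thing on the counter is shifted by more than 40 mm (distance of any of squeeze_bottle, shaker, napkins, spare_lids, cup_stack, marker from where it was at the start of the episode above 0.04 m).
It fails at once if a standing thing on the counter is knocked over (angle between any of squeeze_bottle, shaker, cup_stack's own z axis and vertical above 0.5 rad).
It also fails if it takes over 67 s, if anything falls off the work surface, if the arm or the gripper's body presses on something with over 40 N, if the wrist force passes 120 N, or if a joint passes its speed limit or range.

## Working session

There is one attempt and no reset: what is moved stays moved. The work goes in short steps, Python scripts to look and compute and a tool call to move; the robot and the scene stay as the last step left them, time stands still between calls to the robot, and variables do not carry over. Pictures are saved under pics/ and viewed, and the job is handed in when it is done.

Besides the shell and the picture viewer there is one more tool, called after "Emit:" by a JSON object that holds its "api" and its "payload". apply_moves: Moves the arm, as the interface text tells. Its arguments: {"type":"object","properties":{"motion":{"type":"array"},"hand":{"type":"number"}},"required":["motion"]}

```bash
ls; mkdir -p pics
cat > h.py <<'E'
import numpy as np,cv2
from plant import ctrl
def snap(n,f):
    p,d=ctrl.snapshot(n); cv2.imwrite(f'pics/{f}.png',p); np.savez(f'/tmp/{f}.npz',p=p,d=d); return p,d
def K(n):
    m=ctrl.camera_model(n); return m,np.array([[m['fx'],0,m['cx']],[0,m['fy'],m['cy']],[0,0,1.]])
def slopes(n,uv):
    m,_=K(n); uv=np.atleast_2d(uv).astype(float)
    q=np.c_[(uv[:,0]-m['cx'])/m['fx'],(uv[:,1]-m['cy'])/m['fy']]
    s=q.copy()
    for _ in range(30): s=q/(1+m['k1']*(s**2).sum(1,keepdims=True))
    return s
def toplane(n,uv,z):
    m,_=K(n); T=np.array(m['cam_to_world']); s=slopes(n,uv)
    d=np.c_[s,np.ones(len(s))]@T[:3,:3].T; o=T[:3,3]
    return o+d*((z-o[2])/d[:,2])[:,None]
def cloud(n,d):
    m,_=K(n); T=np.array(m['cam_to_world']); v,u=np.mgrid[:d.shape[0],:d.shape[1]]
    s=slopes(n,np.c_[u.ravel(),v.ravel()]); z=d.ravel()[:,None]
    P=np.c_[s*z,z]@T[:3,:3].T+T[:3,3]; P[z[:,0]==0]=np.nan
    return P.reshape(*d.shape,3)
E
python3 - <<'E'
from h import *
print(ctrl.get_obs(),ctrl.hold_point_z)
for n in('side','top'):
    snap(n,n+'0'); m=ctrl.camera_model(n); print(n,m)
E
```

```text
pics
{'clock': 0.0, 'joint_pos': array([-5.88959031e+01,  2.05922740e+01,  6.31535179e-01, -2.36399973e-02,
       -7.01371310e+01, -1.65067504e+01]), 'qvel': array([ 0.05417524, -0.01643611,  0.12184637,  0.04777297,  0.01176744,
        0.04618978]), 'tau': array([-1.87415446e-05, -5.82722068e+01,  2.93061233e+01,  6.99689895e+00,
        6.94057730e-03, -1.61921876e-04]), 'tool_pos': array([ 0.16996651, -0.65270479,  0.22558517]), 'orientation': array([-1.79993496e+02, -1.00151022e-01,  1.04589290e+02]), 'force': array([0.32678215, 0.17828007, 0.7049994 ]), 'moment': array([ 0.08910094, -0.00754649, -0.02788925]), 'opening': 0.0875686041783322} 0.0188
side {'fx': 440.3584482974922, 'fy': 440.3584482974922, 'cx': 283.8631463374761, 'cy': 210.42253341339506, 'k1': 0.04255401172705444, 'cam_to_world': array([[ 0.8984198 , -0.28262852,  0.33609967,  0.00261798],
       [-0.43897653, -0.55727988,  0.70479695, -1.09820536],
       [-0.01189413, -0.7807434 , -0.62473856,  1.07639412],
       [ 0.        ,  0.        ,  0.        ,  1.        ]])}
top {'fx': 402.7554012101062, 'fy': 402.7554012101062, 'cx': 282.69750870542725, 'cy': 217.06132199572426, 'k1': -0.02213973011078859, 'cam_to_world': array([[ 2.94299423e-02, -9.96596912e-01,  7.69965845e-02,
         4.07908436e-01],
       [-9.99564003e-01, -2.95261160e-02, -1.10719777e-04,
        -6.34016343e-02],
       [ 2.38375307e-03, -7.69597557e-02, -9.97031350e-01,
         1.44156152e+00],
       [ 0.00000000e+00,  0.00000000e+00,  0.00000000e+00,
         1.00000000e+00]])}
```

View pics/side0.png

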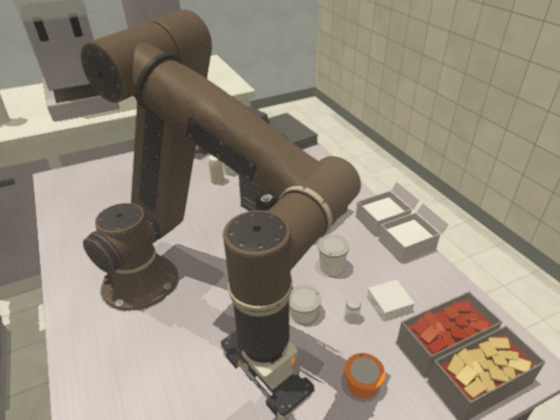

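View pics/top0.png

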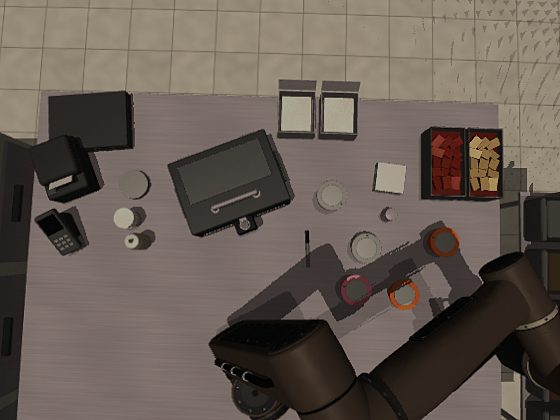

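The top view shows the carrier with its handle near (236,201) and button near (244,224). Two grey tubs are at (331,196) and (365,247). The pink (355,291) and orange (404,295), (444,241) look-alikes are nearby, and the marker is at (307,248).

Run:
```python
from h import *
p=np.load('/tmp/top0.npz');im,d=p['p'],p['d'];C=cloud('top',d);
ps=np.load('/tmp/side0.npz');Cs=cloud('side',ps['d'])
for n,(u,v) in dict(tubA=(331,196),tubB=(365,247),pink=(355,291),or1=(404,295),or2=(444,241),btn=(244,224),hnd=(236,201),shaker=(390,214),napk=(390,178),cnt=(340,260),lid=(225,170),cup=(125,217),marker=(307,248)).items(): print(n,C[v,u].round(4))
# tubs: connected components at height
z=C[...,2]
for n,(u,v) in dict(tubA=(331,196),tubB=(365,247)).items():
    m=(abs(z-z[v,u])<0.006).astype(np.uint8); k,l=cv2.connectedComponents(m)
    q=C[l==l[v,u]]; (c,r)=cv2.minEnclosingCircle(q[:,:2].astype(np.float32)); print(n,len(q),'z',np.median(q[:,2]),q[:,:2].mean(0),c,r)
for n,(u,v) in dict(A=(333,245),B=(304,298)).items():print('side',n,Cs[v,u])
for w,(x0,x1,y0,y1) in dict(car=(160,300,120,245),tubs=(305,395,170,270)).items():
    cv2.imwrite(f'pics/{w}.png',cv2.resize(im[y0:y1,x0:x1],None,fx=5,fy=5,interpolation=2))
# lid slab
m=(abs(z-0.151)<0.012);m[:, :150]=0;m[:,310:]=0;m=m.astype(np.uint8);k,l=cv2.connectedComponents(m)
q=C[l==l[170,225]]; print('lid',len(q),np.median(q[:,2]),cv2.minAreaRect(q[:,:2].astype(np.float32)))
A=np.c_[q[:,:2],np.ones(len(q))];print(np.linalg.lstsq(A,q[:,2],rcond=None)[0])
```

```text
tubA [ 0.5859 -0.2224  0.1095]
tubB [ 0.4201 -0.3469  0.0674]
pink [ 0.2739 -0.3094  0.0994]
or1 [ 0.261  -0.4838  0.0601]
or2 [ 0.4484 -0.6192  0.0637]
btn [0.4821 0.0608 0.1423]
hnd [0.5502 0.0835 0.1935]
shaker [ 0.5348 -0.4293  0.0747]
napk [ 0.6639 -0.4354  0.0482]
cnt [ 3.718e-01 -2.722e-01 -1.000e-04]
lid [0.6546 0.1277 0.1537]
cup [0.4967 0.4682 0.0904]
marker [ 0.411  -0.1526  0.0149]
tubA 2 z 0.10669900147749323 [ 0.58465859 -0.22443626] (0.5846586227416992, -0.22443625330924988) 0.0024995680432766676
tubB 681 z 0.06763330621185815 [ 0.41549881 -0.34909289] (0.416635662317276, -0.3495416045188904) 0.051422424614429474
side A [ 0.58801745 -0.23284734  0.10473854]
side B [ 0.41593115 -0.35897786  0.07172423]
lid 7719 0.15120576337535363 ((0.6164424419403076, 0.1176755428314209), (0.2549097239971161, 0.34206345677375793), 22.69626235961914)
[-0.00251594 -0.00030638  0.15274576]
```

View pics/car.png

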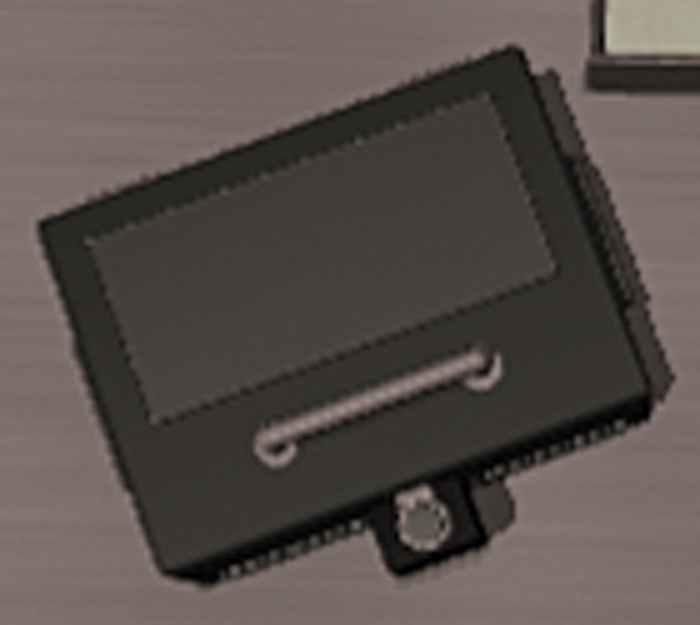

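View pics/tubs.png

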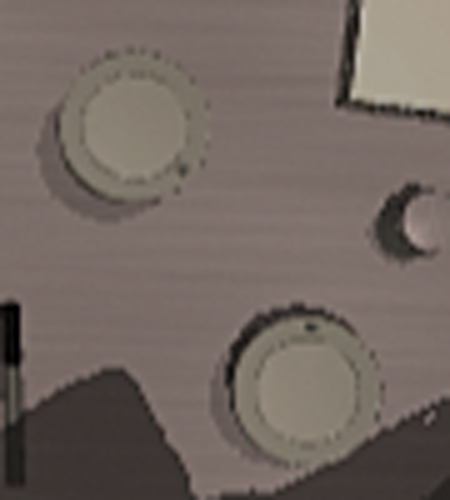

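Run:
```python
from h import *
p=np.load('/tmp/top0.npz');im,d=p['p'],p['d'];C=cloud('top',d);z=C[...,2]
hsv=cv2.cvtColor(im,cv2.COLOR_BGR2HSV)
def comp(m,u,v):
    k,l=cv2.connectedComponents(m.astype(np.uint8)); return l==l[v,u]
for n,u,v,h in(('tall',331,196,.104),('short',365,247,.068)):
    m=comp(abs(z-h)<.012,u,v)
    c,_=cv2.findContours(m.astype(np.uint8),0,2); c=max(c,key=len)[:,0]; h2=np.median(z[m])
    P=toplane('top',c,h2)[:,:2].astype(np.float32); e=cv2.fitEllipse(P); print(n,m.sum(),'h',h2,e,P.min(0),P.max(0))
# handle
m=np.zeros(z.shape,bool); g=im.max(2); sub=(slice(180,216),slice(208,265)); m[sub]=(g[sub]>95)
vv,uu=np.nonzero(m); P=toplane('top',np.c_[uu,vv],.190)[:,:2].astype(np.float32); print('handle',len(P),cv2.minAreaRect(P)); print('zmax',np.nanpercentile(z[m],[50,90]))
m=np.zeros(z.shape,bool); sub=(slice(216,232),slice(236,254)); m[sub]=g[sub]>70
vv,uu=np.nonzero(m);P=toplane('top',np.c_[uu,vv],.144)[:,:2].astype(np.float32);print('btn',len(P),P.mean(0),cv2.minEnclosingCircle(P),uu.mean(),vv.mean())
m=comp((abs(z-.151)<.012)&(np.arange(560)>150)&(np.arange(560)<310),225,170)
c,_=cv2.findContours(m.astype(np.uint8),0,2); c=max(c,key=len)[:,0]
P=toplane('top',c,.151)[:,:2].astype(np.float32);print('lid',cv2.minAreaRect(P),cv2.boxPoints(cv2.minAreaRect(P)))
t=cv2.resize(im[216:232,236:254],None,fx=30,fy=30,interpolation=0);cv2.imwrite('pics/btn.png',t)
```

```text
tall 721 h 0.10240523883920338 ((0.5889577269554138, -0.22438454627990723), (0.09870053827762604, 0.09994035959243774), 41.67325210571289) [ 0.5394622 -0.273718 ] [ 0.63804215 -0.17594273]
short 710 h 0.06760149449373976 ((0.41602426767349243, -0.34931251406669617), (0.09845639765262604, 0.10098166018724442), 7.367520332336426) [ 0.36572766 -0.39834547] [ 0.46483675 -0.2989851 ]
handle 187 ((0.5500644445419312, 0.07710958272218704), (0.16688695549964905, 0.07708189636468887), 88.18222045898438)
zmax [0.19459593 0.19857508]
btn 106 [0.48358825 0.06076672] ((0.474054217338562, 0.058609817177057266), 0.0311579629778862) 243.97169811320754 223.5
lid ((0.6152349710464478, 0.11630342900753021), (0.25388282537460327, 0.33871328830718994), 22.37818717956543) [[ 0.4333762   0.22457707]
 [ 0.5623306  -0.08862806]
 [ 0.79709375  0.00802979]
 [ 0.66813934  0.3212349 ]]
```

View pics/btn.png

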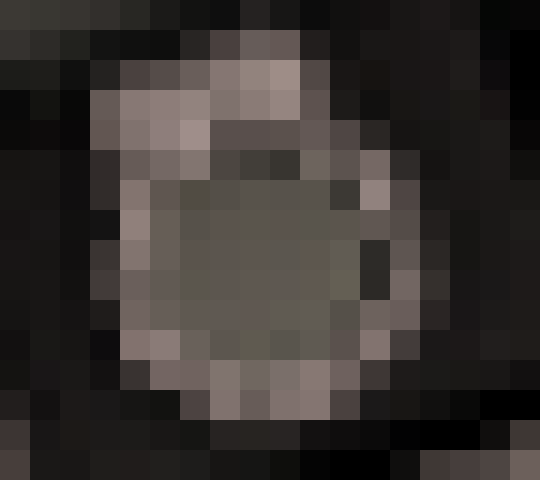

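Run:
```python
from h import *
print(toplane('top',[244.2,224.2],.144))
p=np.load('/tmp/top0.npz');im=p['p'].astype(float)
# handle: bright column-wise peak between posts
x=[];
g=im.sum(2)
for u in range(219,253):
    v=199-(u-236)*0.40+np.arange(-5,6); vi=np.round(v).astype(int); w=np.clip(g[vi,u]-250,0,None); 
    x.append((u,(w*vi).sum()/w.sum()))
P=toplane('top',x,.190)[:,:2].astype(np.float32); print(P.mean(0),cv2.fitLine(P,cv2.DIST_HUBER,0,.01,.01).ravel())
print(P[::6])
t=cv2.resize(p['p'][180:220,205:270],None,fx=12,fy=12,interpolation=0);cv2.imwrite('pics/hnd.png',t)
```

```text
[[0.48134113 0.05994499 0.144     ]]
[0.55815035 0.0857199 ] [ 0.38104722 -0.9245556   0.5535874   0.09681768]
[[0.5371801  0.13654399]
 [0.5446844  0.11807501]
 [0.552462   0.0996048 ]
 [0.5600783  0.08111509]
 [0.5676167  0.06260889]
 [0.5752063  0.04409053]]
```

View pics/hnd.png

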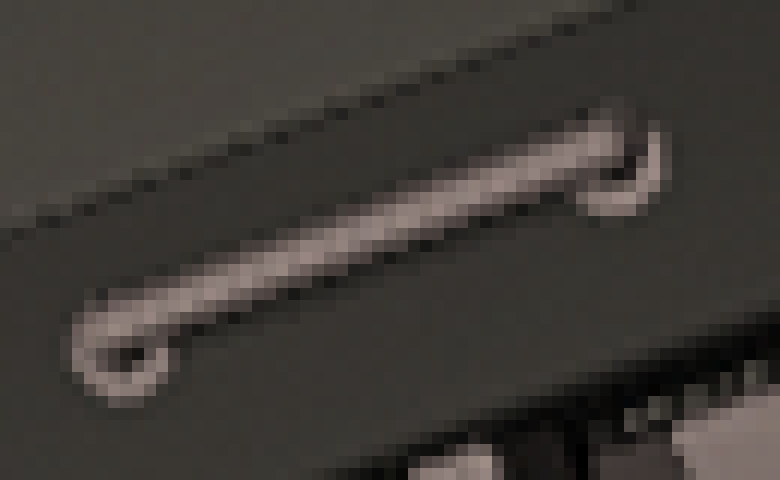

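Emit:
{"api": "apply_moves", "payload": {"hand": 0, "motion": [[[2,2.5,0],0],[[5,6.5,0],0],[[8.5,10.5,0],0],[[12,15,0],0],[[15.5,19,-1],0],[[19,23,-3],0],[[22,27,-6],0],[[24,29.5,-9],0],[[24.6,30.4,-12],0],[[24.6,30.4,-13],0]]}}

```text
clock: 1.1
tool_pos: [0.4154, -0.3457, 0.0926]
orientation: [-179.8, -0.2, 104.7]
force: [-0.9, 0.6, -0.4]
opening: 0.0132
```

Emit:
{"api": "apply_moves", "payload": {"motion": [[[0,0,0],0],[[0,-0.2,-1],0],[[0,-0.3,-1.7],0],[[0,-0.3,-2.1],0],[[0,-0.3,-2.4],0],[[0,-0.3,-2.6],0],[[0,-0.3,-2.8],0]]}}

```text
clock: 1.8
tool_pos: [0.4161, -0.3524, 0.0687]
orientation: [180.0, 0.0, 104.6]
force: [0.1, -0.1, 0.1]
opening: 0.0003
```

Emit:
{"api": "apply_moves", "payload": {"motion": [[[0,0.3,-0.1],0],[[0,0.3,-0.2],0],[[0,0.3,-0.3],0],[[0,0.3,-0.4],0],[[0,0.3,-0.5],0],[[0,0.3,-0.5],0]]}}

```text
clock: 2.4
tool_pos: [0.4167, -0.3495, 0.0643]
orientation: [179.9, 0.1, 104.6]
force: [-0.9, -2.5, 4.4]
opening: 0.0001
```

Emit:
{"api": "apply_moves", "payload": {"motion": [[[0,0,-0.1],0],[[0,0,-0.2],0],[[0,0,-0.3],0],[[0,0,-0.4],0],[[0,0,-0.4],0]]}}

```text
clock: 2.9
tool_pos: [0.4168, -0.3497, 0.0639]
orientation: [179.9, 0.2, 104.7]
force: [-10.2, 9.4, 40.1]
opening: 0.0003
```

Emit:
{"api": "apply_moves", "payload": {"motion": [[[0,0,1],0],[[0,0,3],0],[[0,0,6],0],[[3,2.2,8],0],[[7,5,8],0],[[11,8,8],0],[[14.5,10.5,7.5],0],[[16.8,12.2,6.5],0],[[17.2,12.5,5.5],0],[[17.2,12.5,5],0]]}}

```text
clock: 3.9
tool_pos: [0.5878, -0.223, 0.1078]
orientation: [-179.9, -0.1, 104.7]
force: [-0.7, 0.4, -0.0]
opening: 0.0004
```

Emit:
{"api": "apply_moves", "payload": {"motion": [[[0,0,-0.2],0],[[0,0,-0.4],0],[[0,0,-0.6],0],[[0,0,-0.8],0],[[0,0,-1],0],[[0,0,-1.1],0],[[0,0,-1.2],0],[[0,0,-1.3],0],[[0,0,-1.3],0]]}}

```text
clock: 4.8
tool_pos: [0.588, -0.225, 0.1002]
orientation: [179.9, 0.1, 104.6]
force: [-7.7, 3.5, 21.5]
opening: 0.0005
```

Emit:
{"api": "apply_moves", "payload": {"motion": [[[0,0,-0.1],0],[[0,0,-0.15],0],[[0,0,-0.15],0]]}}

```text
clock: 5.1
tool_pos: [0.5883, -0.2251, 0.1001]
orientation: [179.9, 0.1, 104.7]
force: [-11.1, 5.0, 31.8]
opening: 0.0006
```

Run:
```python
from h import *
print(ctrl.get_obs()['force'],ctrl.get_obs()['joint_pos'])
p,d=snap('top','top1');C=cloud('top',d)
print(np.nanmedian(C[240:254,358:372,2]))
```

```text
[-11.12038966   4.9529412   31.79742418] [ -3.15180158  22.20728701 -14.63197401   0.12496247 -52.9875715
 -72.27278087]
0.0634977011756448
```

View pics/top1.png

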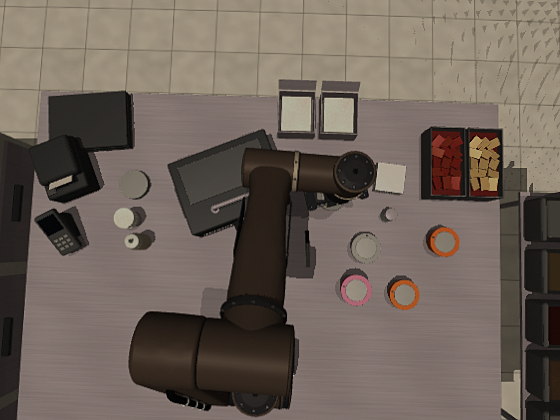

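Emit:
{"api": "apply_moves", "payload": {"motion": [[[0,0,1],0],[[0,0,4],0],[[0,0,8.5],0],[[0,0,13],8],[[-0.3,3,16],16],[[-0.7,7,17.5],24],[[-1.1,11,17.5],32],[[-1.5,15,17.5],40],[[-1.9,19,17.5],48],[[-2.3,23,17.5],56]]}}

```text
clock: 6.15
tool_pos: [0.5647, 0.007, 0.2706]
orientation: [180.0, 0.0, 160.9]
force: [0.4, -0.5, -0.7]
opening: 0.0006
```

Emit:
{"api": "apply_moves", "payload": {"hand": 5, "motion": [[[-0.3,3,0],8],[[-0.6,6,0],16],[[-0.9,8,0],24],[[-0.9,8.4,0],32],[[-0.9,8.4,0],40],[[-0.9,8.4,0],41.8],[[-0.9,8.4,0],41.8],[[-0.9,8.4,0],41.8]]}}

```text
clock: 6.95
tool_pos: [0.5561, 0.0896, 0.2702]
orientation: [180.0, 0.0, -157.7]
force: [0.2, -0.2, -0.7]
opening: 0.0495
```

Run:
```python
from h import *
o=ctrl.get_obs();print(o['joint_pos'],o['tool_pos'],o['orientation'],o['force'])
p,d=snap('top','top2');p,d=snap('side','side2')
```

```text
[ 2.90564247e+01  8.53393864e+00 -9.75385985e+00 -2.17953042e-03
 -7.16932247e+01 -6.75636045e+00] [0.55607491 0.08955406 0.27021809] [ 1.79995712e+02  1.86015592e-02 -1.57700621e+02] [ 0.21082564 -0.22951075 -0.66848062]
```

View pics/side2.png

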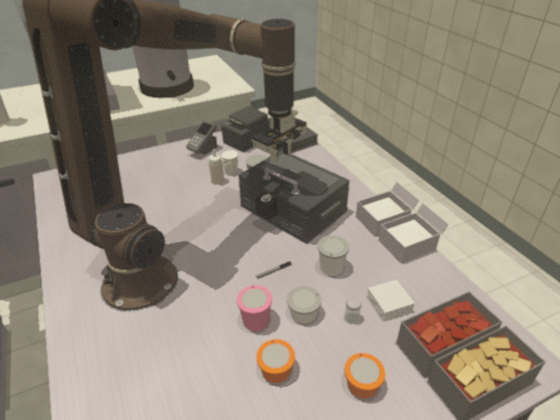

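View pics/top2.png

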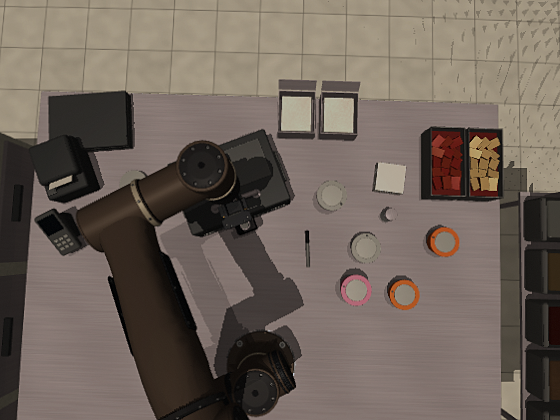

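Both lids read home. Next I descend over the bar and grip it.

Emit:
{"api": "apply_moves", "payload": {"motion": [[[0,0,-2],0],[[0,0,-4.5],0],[[0,0,-6.5],0],[[0,0,-8],0],[[0,0,-9],0],[[0,0,-9.6],0],[[0,0,-9.8],0],[[0,0,-9.8],0]]}}

```text
clock: 7.85
tool_pos: [0.5564, 0.0898, 0.1724]
orientation: [-180.0, 0.0, -157.6]
force: [-0.5, 0.8, 0.1]
opening: 0.0502
```

Run:
```python
from h import *
p=np.load('/tmp/top2.npz');C=cloud('top',p['d']);print(np.nanmedian(C[190:203,324:338,2]),np.nanmedian(C[240:254,358:372,2]))
print(ctrl.get_obs()['force'])
p,d=snap('side','side3'); cv2.imwrite('pics/side3c.png',cv2.resize(p[90:250,190:370],None,fx=4,fy=3.7))
```

```text
0.10038346083329508 0.06338509867749842
[-0.52236553  0.80834983  0.11225091]
```

View pics/side3c.png

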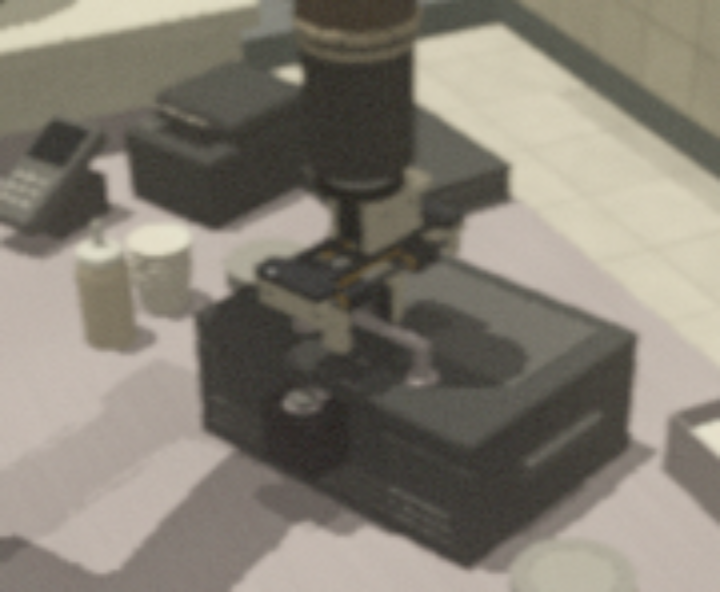

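The fingers straddle the bar (crop around (370,330)). I'll close on it.

Emit:
{"api": "apply_moves", "payload": {"hand": 0, "motion": [[[0,0,0],0],[[0,0,0],0],[[0,0,0],0],[[0,0,0],0],[[0,0,0],0],[[0,0,0],0]]}}

```text
clock: 8.5
tool_pos: [0.5563, 0.0899, 0.1721]
orientation: [-180.0, 0.0, -157.6]
force: [1.0, 0.7, 0.6]
opening: 0.0132
```

Emit:
{"api": "apply_moves", "payload": {"motion": [[[0,0,0.03],0],[[0,0,0.06],0],[[0,0,0.1],0],[[0,0,0.1],0]]}}

```text
clock: 8.9
tool_pos: [0.5563, 0.0899, 0.1723]
orientation: [180.0, -0.0, -157.6]
force: [5.2, 0.2, -9.0]
opening: 0.013
```

Emit:
{"api": "apply_moves", "payload": {"motion": [[[0,0,0.03],0],[[0,0,0.03],0],[[0,0,0.03],0]]}}

```text
clock: 9.2
tool_pos: [0.5563, 0.0899, 0.1723]
orientation: [180.0, -0.0, -157.6]
force: [6.1, -0.0, -9.9]
opening: 0.0127
```

The lid is caught: it took 10 N without moving. I'll relax, release, and go to the button with the jaws along the front.

Emit:
{"api": "apply_moves", "payload": {"hand": 5, "motion": [[[0,0,-0.1],0],[[0,0,-0.1],0],[[0,0,-0.1],0],[[0,0,-0.1],0],[[0,0,-0.1],0],[[0,0,1.5],0],[[0,0,4],0],[[0,0,7],0],[[0,0,8],0]]}}

```text
clock: 10.1
tool_pos: [0.5574, 0.0901, 0.2568]
orientation: [-180.0, 0.3, -157.6]
force: [0.4, -0.4, 1.0]
opening: 0.05
```

Emit:
{"api": "apply_moves", "payload": {"hand": 0, "motion": [[[-1,-0.4,0],-8],[[-3,-1.2,0],-16],[[-5,-2,0],-24],[[-6.5,-2.6,0],-32],[[-7.5,-3,0],-40],[[-7.6,-3.1,0],-48],[[-7.6,-3.1,0],-56],[[-7.6,-3.1,0],-64],[[-7.6,-3.1,0],-72],[[-7.6,-3.1,0],-80]]}}

```text
clock: 11.1
tool_pos: [0.4799, 0.0587, 0.2532]
orientation: [-180.0, -0.0, 122.1]
force: [-0.3, 0.4, -0.8]
opening: 0.0006
```

Emit:
{"api": "apply_moves", "payload": {"motion": [[[0,0,-1],-8],[[0,0,-3],-10],[[0,0,-5],-10],[[0,0,-7],-10],[[0,0,-8.3],-10],[[0,0,-9],-10],[[0,0,-9.3],-10],[[0,0,-9.3],-10]]}}

```text
clock: 11.9
tool_pos: [0.4801, 0.0588, 0.1604]
orientation: [-180.0, 0.0, 112.4]
force: [0.6, 0.5, 0.8]
opening: 0.0004
```

Run:
```python
from h import *
p,d=snap('side','side4'); cv2.imwrite('pics/side4c.png',cv2.resize(p[90:250,190:370],None,fx=4,fy=3.7))
p,d=snap('top','top4'); cv2.imwrite('pics/top4c.png',cv2.resize(p[120:245,160:300],None,fx=5,fy=4.6))
```

```text
(no output)
```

View pics/side4c.png

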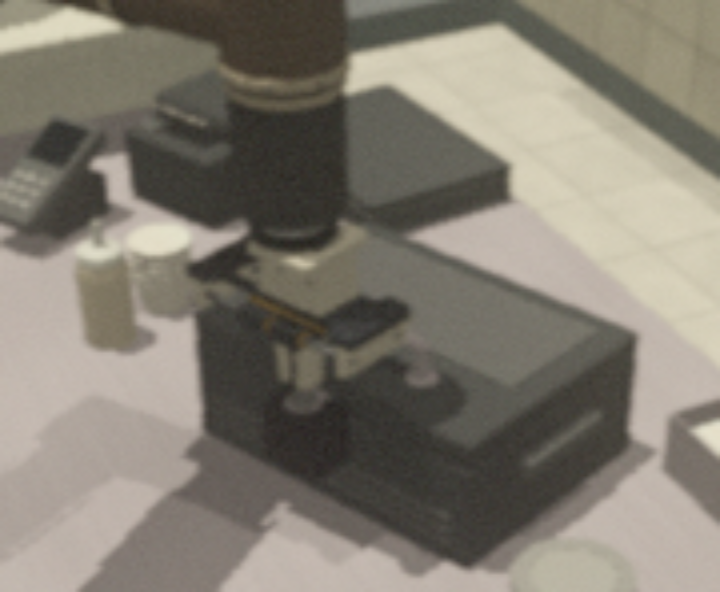

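View pics/top4c.png

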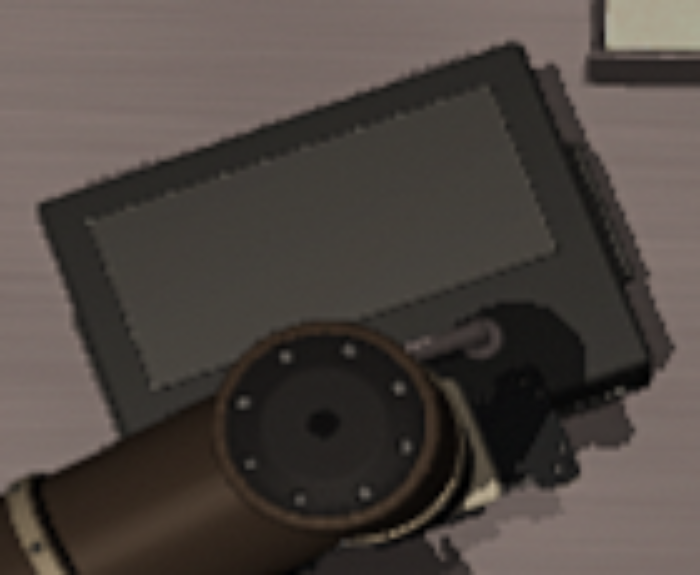

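Emit:
{"api": "apply_moves", "payload": {"motion": [[[0,0,-0.6],0],[[0,0,-1.1],0],[[0,0,-1.5],0],[[0,0,-1.8],0],[[0,0,-2.1],0],[[0,0,-2.3],0],[[0,0,-2.5],0],[[0,0,-2.5],0],[[0,0,-2.5],0]]}}

```text
clock: 12.9
tool_pos: [0.4801, 0.0587, 0.1371]
orientation: [180.0, 0.0, 112.4]
force: [-10.4, 1.2, 20.4]
opening: 0.0008
```

Emit:
{"api": "apply_moves", "payload": {"motion": [[[0,0,0],0],[[0,0,0.5],0],[[0,0,1.5],0],[[0,0,4],0],[[0,0,8],0],[[0,0,12],8],[[0,0,13],16],[[0,0,13],24],[[0,0,13],32],[[0,0,13],40]]}}

```text
clock: 13.9
tool_pos: [0.4801, 0.0588, 0.2656]
orientation: [180.0, 0.0, 152.7]
force: [0.6, -0.4, -0.6]
opening: 0.0009
```

Run:
```python
from h import *
p,d=snap('side','side5'); cv2.imwrite('pics/side5c.png',cv2.resize(p[90:250,190:370],None,fx=4,fy=3.7))
p,d=snap('top','top5'); cv2.imwrite('pics/top5c.png',cv2.resize(p[120:245,160:300],None,fx=5,fy=4.6))
C=cloud('top',d); P0=np.load('/tmp/top0.npz');C0=cloud('top',P0['d'])
c=np.array([.62,.117]);ex=np.array([.9246,.381]);ey=np.array([-.381,.9246])
for n,X in(('0',C0),('5',C)):
    q=X.reshape(-1,3);q=q[~np.isnan(q[:,0])];a=(q[:,:2]-c)@ex;b=(q[:,:2]-c)@ey
    m=(abs(a)<.11)&(abs(b)<.15)&(abs(q[:,2]-.155)<.017); A=np.c_[a[m],np.ones(m.sum())]
    print(n,m.sum(),np.linalg.lstsq(A,q[m,2],rcond=None)[0])
```

```text
0 5963 [-0.00085664  0.15159136]
5 3931 [-0.04086347  0.15634105]
```

View pics/side5c.png

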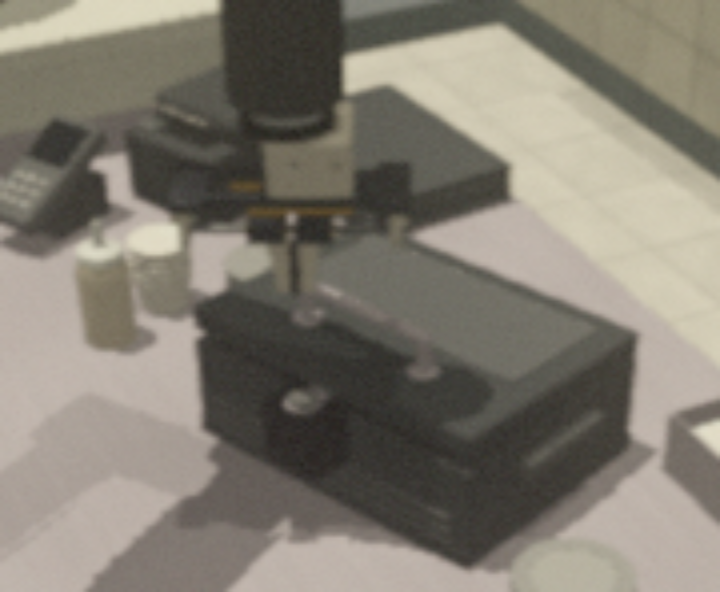

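The lid sprang free: the slope changed by 0.040 rad and there is a visible gap at its front. Now I regrasp the bar.

Emit:
{"api": "apply_moves", "payload": {"hand": 5, "motion": [[[1,0.4,0],8],[[3,1.2,0],16],[[5,2,0],24],[[7,2.8,0],32],[[7.9,3.2,0],40],[[7.9,3.2,0],48],[[7.9,3.2,0],50],[[7.9,3.2,0],50]]}}

```text
clock: 14.8
tool_pos: [0.5592, 0.0908, 0.2651]
orientation: [-180.0, -0.0, -157.8]
force: [-0.2, -0.6, 0.2]
opening: 0.0495
```

Emit:
{"api": "apply_moves", "payload": {"motion": [[[0,0,-2],0],[[0,0,-4],0],[[0,0,-6],0],[[0,0,-7.5],0],[[0,0,-8.2],0],[[0,0,-8.5],0],[[0,0,-8.6],0],[[0,0,-8.6],0]]}}

```text
clock: 15.6
tool_pos: [0.5595, 0.0909, 0.18]
orientation: [-180.0, 0.1, -157.6]
force: [0.1, -0.2, -0.0]
opening: 0.0498
```

Emit:
{"api": "apply_moves", "payload": {"hand": 0, "motion": [[[0,0,0],0],[[0,0,0],0],[[0,0,0],0],[[0,0,0],0],[[0,0,0],0],[[0,0,0],0]]}}

```text
clock: 16.2
tool_pos: [0.5589, 0.0907, 0.1794]
orientation: [-180.0, -0.0, -157.6]
force: [-0.9, 0.4, 2.6]
opening: 0.013
```

Run:
```python
import numpy as np
r=.2065;o=.3356;a=np.linspace(.047,.70,21)[1:]
f=r*(np.cos(.047+o)-np.cos(a+o))*100;u=r*(np.sin(a+o)-np.sin(.047+o))*100
for i,(x,y,z) in enumerate(zip(f*.9246,f*.381,u)):print(i,round(x,1),round(y,1),round(z,1), ' rel' , *( [round(x-f[9]*.9246,1),round(y-f[9]*.381,1),round(z-u[9],1)] if i>9 else []))
```

```text
0 0.2 0.1 0.6  rel
1 0.5 0.2 1.2  rel
2 0.8 0.3 1.8  rel
3 1.1 0.4 2.4  rel
4 1.4 0.6 3.0  rel
5 1.7 0.7 3.6  rel
6 2.1 0.9 4.1  rel
7 2.4 1.0 4.7  rel
8 2.8 1.2 5.2  rel
9 3.2 1.3 5.7  rel
10 3.6 1.5 6.2  rel 0.4 0.2 0.5
11 4.1 1.7 6.7  rel 0.8 0.3 1.0
12 4.5 1.9 7.2  rel 1.3 0.5 1.5
13 5.0 2.0 7.7  rel 1.7 0.7 1.9
14 5.4 2.2 8.1  rel 2.2 0.9 2.4
15 5.9 2.4 8.5  rel 2.7 1.1 2.8
16 6.4 2.6 8.9  rel 3.2 1.3 3.2
17 6.9 2.9 9.3  rel 3.7 1.5 3.6
18 7.4 3.1 9.7  rel 4.2 1.7 4.0
19 8.0 3.3 10.1  rel 4.8 2.0 4.3
```

Emit:
{"api": "apply_moves", "payload": {"motion": [[[0.2,0.1,0.6],0],[[0.5,0.2,1.2],0],[[0.8,0.3,1.8],0],[[1.1,0.4,2.4],0],[[1.4,0.6,3.0],0],[[1.7,0.7,3.6],0],[[2.1,0.9,4.1],0],[[2.4,1.0,4.7],0],[[2.8,1.2,5.2],0],[[3.2,1.3,5.7],0]]}}

```text
clock: 17.2
tool_pos: [0.59, 0.1034, 0.2371]
orientation: [180.0, -0.1, -157.6]
force: [-12.2, -0.2, 2.3]
opening: 0.0129
```

Emit:
{"api": "apply_moves", "payload": {"motion": [[[0,0,0],0],[[0,0,0],0]]}}

```text
clock: 17.4
tool_pos: [0.5901, 0.1035, 0.2372]
orientation: [180.0, -0.1, -157.6]
force: [-10.7, -0.7, 3.2]
opening: 0.0132
```

Emit:
{"api": "apply_moves", "payload": {"motion": [[[0.3,0.2,0.5],0],[[0.7,0.3,1.0],0],[[1.2,0.5,1.5],0],[[1.6,0.7,1.9],0],[[2.1,0.9,2.4],0],[[2.6,1.1,2.8],0],[[3.1,1.3,3.2],0],[[3.6,1.5,3.6],0],[[4.1,1.7,4.0],0],[[4.6,2.0,4.3],0]]}}

```text
clock: 18.4
tool_pos: [0.6371, 0.1229, 0.2825]
orientation: [-179.9, 0.0, -157.6]
force: [-10.2, -5.8, 10.4]
opening: 0.0131
```

Emit:
{"api": "apply_moves", "payload": {"motion": [[[0,0,0],0],[[0,0,0],0],[[0,0,0],0],[[0,0,0],0],[[0,0,0],0]]}}

```text
clock: 18.9
tool_pos: [0.6374, 0.123, 0.2826]
orientation: [-179.9, 0.1, -157.6]
force: [-9.3, -2.8, 9.8]
opening: 0.0131
```

Run:
```python
from h import *
p,d=snap('side','side6'); p2,d2=snap('top','top6')
c=np.array([.62,.117]);ex=np.array([.9246,.381]);ey=np.array([-.381,.9246])
for n,dd in(('top',d2),('side',d)):
    C=cloud(n,dd);q=C.reshape(-1,3);q=q[~np.isnan(q[:,0])];a=(q[:,:2]-c)@ex;b=(q[:,:2]-c)@ey
    m=(a>-.05)&(a<.11)&(abs(b)<.16)&(abs(b)>.1)&(q[:,2]>.14)&(q[:,2]<.33)
    if m.sum()>30:
        l=cv2.fitLine(np.c_[a[m],q[m,2]].astype(np.float32),cv2.DIST_HUBER,0,.01,.01).ravel(); print(n,m.sum(),np.degrees(np.arctan(l[1]/l[0])))
C=cloud('top',d2);C0=cloud('top',np.load('/tmp/top0.npz')['d'])
for n,(u,v) in dict(tall=(331,196),short=(365,247),napk=(390,178)).items(): print(n,np.nanmedian(C[v-6:v+7,u-6:u+7,2]))
o=ctrl.get_obs();print(o['clock'],o['tool_pos'],o['force'],o['opening'],abs(o['qvel']).max())
```

```text
top 1630 -38.948128
tall 0.09981614020579199
short 0.06381708273516351
napk 0.04069418595460572
19.0 [0.6374332  0.12299105 0.2826247 ] [-9.09516785 -2.95598712 10.11563261] 0.013077064678769438 0.0537543607264707
```

View pics/side6.png

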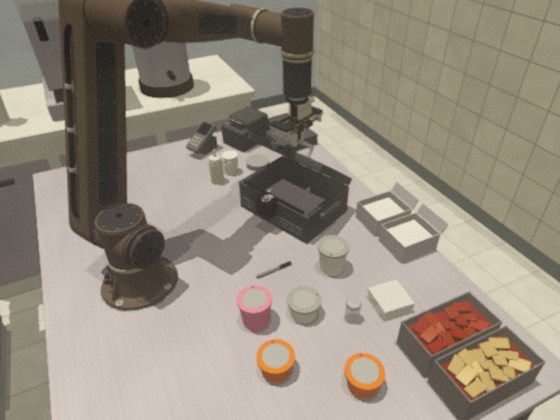

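View pics/top6.png

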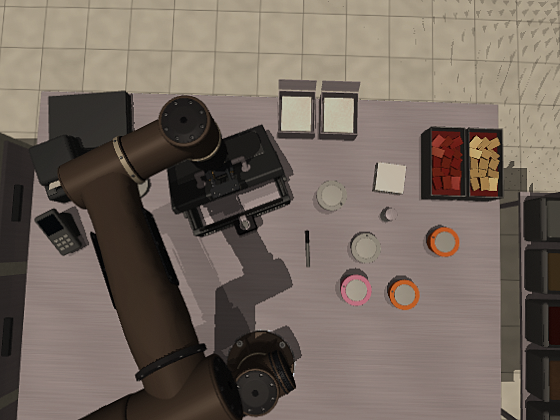

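The lid is open at about 39° and held still. Both tub lids are home (99.8 and 63.8 mm), and everything else stands where it was. Handing in.

```bash
python3 -c "
from plant import ctrl
print(ctrl.close_job()); o=ctrl.get_obs();print(o['clock'],o['tool_pos'],o['force'],o['opening'])"
```

```text
the job is handed in; nothing more can be done
None
the job is handed in; nothing more can be done
```

The job is done and handed in: both tub lids are pressed home, and the arm is holding the carrier lid open at about 39°.

- **Tub lids:** I pressed the short tub with about 40 N and the tall one with about 32 N. The final depth check put their tops at 63.8 and 99.8 mm, against 64 and 100 mm when fully home. I saw no shift of either tub in the last pictures.
- **Tug:** I gripped the bar and pulled up with about 10 N. The lid did not move, so it was caught.
- **Catch:** I let go of the bar and pressed the button to its stop, 7 mm down. The lid sprang up by about 0.04 rad and was free.
- **Lift:** I took the bar again and raised the lid along its arc. Depth from the top camera gives 38.9°. The fingers are still closed on the bar (13 mm opening), with about 14 N on the tool and the arm at rest at about 19 s.

**Checks that were weak or disagreed:**
- My first estimate of the carrier's position, from the outline of its lid, was about 5 mm off from the button and handle. I used the button and handle, and the grasps confirmed that.
- Part of the force now on the bar is a light sideways push of about 10 N, because the arc I followed was a millimetre or two off.
- The side camera gave no lid angle, so the 38.9° rests on the top camera alone.
- In the last pictures nothing else on the counter looked moved, though I checked that by eye and did not measure it. In the last top view the arm hid the squeeze bottle, the cups and most of the spare lids. Those three I could check only in the side view.

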